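# Load the tube carrier and hold it up level

### The job

Set the loose rack of small capped tubes, the twin of the one already in the carrier, into the carrier's empty bay: flat, square and fully home, lowered in rather than dropped, and let go of it. Then take the carrier by its grip, lift it straight up off the bench until its underside is about ten centimetres up, and finish while still holding it there, steady and level with both racks in place. Keep the tubes upright throughout and leave the other things on the bench where they are.

Things in the scene. Friction and masses are not known exactly. Their poses are not given: they have to be found in the camera images.
- carrier: Tube carrier: a loose mid-grey plastic tray, 262 x 100 mm, 0.34 kg without racks, flat on the bench at any yaw; two bays, one each side of an upright web that ends in a carrying grip. Origin: centre of its underside. x along its 262 mm length, from the full bay to the empty one; y along the grip; z up. It is 138 mm high.
- handle (a point): Centre of the carrier's grip, 125 mm above the carrier's underside, over its middle. The grip is a flat-faced bar 24 mm thick (x), 100 mm long (y), 26 mm high; below it a hand slot 38 mm high between uprights (12 mm wide, at the ends), then the 8 mm web. Pinch it across the 24 mm, at its middle. Axes as the carrier's.
- free_bay (a point): Centre of the floor of the empty bay: 70 mm from the carrier's middle on its +x side, 5 mm above its underside. A pocket 108 (x) x 60 (y) mm; its 4 mm walls rise 10 mm from the floor and end in a lip about 5 mm high, flared outwards. The long walls are open in their middle 52 mm, to let finger and thumb in. Axes as the carrier's.
- full_bay (a point): Centre of the floor of the other bay, on the grip's -x side; the same as the empty bay, and holding the stowed rack from the start.
- stowed_mid (a point): Centre (half-way up, 26 mm above its underside) of the tube rack that already sits in the carrier's full bay; loose in the bay, same shape as the loose rack.
- loose_mid (a point): Centre (half-way up, 26 mm above its underside) of the loose tube rack standing on the bench: a white plastic block 104 (x) x 56 (y) x 52 (z) mm, 0.11 to 0.23 kg, with rows of 3 by 6 small capped tubes (fixed in it) whose caps stand 8 mm above its top. x along its length, z up. Grip it across its 56 mm; it may go into the bay either way round.
- pcr_rack_mid (a point): Bystander: a low, wide grey rack of thin tube strips, 126 x 84 x 31 mm (centre 14 mm above its underside), standing on the bench; too big for the bay. It and the loose rack may have changed places.
- beaker: Bystander: glass beaker, 52 mm across, 70 mm high, origin at the centre of its underside.
- timer: Bystander: flat white lab timer 66 x 66 x 16 mm, origin at the centre of its underside.
- tip_box: Bystander: closed pipette-tip box 124 x 84 x 68 mm, origin at the centre of its underside.
- reagent: Bystander: round reagent bottle, 54 mm across, 105 mm high, origin at the centre of its underside.
- marker: Bystander: marker pen 110 mm long, 13 mm thick, lying on the bench, origin under its middle.
Mind the look-alikes: they are no part of the job. What is shaped like the part that bears loose_mid but brown or turquoise is not meant.

How it is judged:
By the outcome, as a careful person would: the job done as asked, in the order asked, and still so for the second after the job is handed in, while the arm keeps its last pose, push and grip.
It also fails if it takes over 58 s, if anything falls off the work surface, if the arm or the gripper's body presses on something with over 40 N, if the wrist force passes 120 N, or if a joint passes its speed limit or range.

### The arm

A 7-joint arm with a two-finger parallel gripper is mounted at the origin on the work surface. World frame = base frame: x ahead of the robot, y to its left, z up, the work surface at z = 0. Lengths are in m, angles in rad, forces in N, time in s.
With the tool pointing down it reaches from about 0.4 to 0.85 m from the base axis. Payload 4.5 kg.
Tool frame: the origin (TCP) lies at the very end of the fingers, on their centre line; the grasp point (between the pads) lies 19 mm behind it; z points along the fingers, y is the line along which they close (so a half turn about z gives the same grasp; the last joint's range is limited). The gripper opens to 88 mm and grips with 3 to 60 N. Pads are 18 mm wide; open, the fingers measure 123 mm over their backs; the gripper's body (75 mm by 187 mm) begins 45 mm behind the grasp point.
Start: joints at [-1.118, 0.689, -0.195, 1.565, 0.157, 0.902, -0.215], TCP at [0.254, 0.571, 0.239] pointing down, gripper open.
Joint ranges: [-3.01, 3.01], [-0.46, 2.08], [-1.47, 1.51], [0.13, 2.56], [-1, 4.14], [0.04, 2.09], [-2.66, 2.66]. Speed limits (rad/s): [2.57, 2.57, 3.14, 3.14, 3.14, 3.14, 3.14].

### API

Orientations are given as a unit quaternion [x, y, z, w].
In Python, from plant import r gives the robot as it stands. The module is installed in compiled form; this text tells all that it offers.
- The arm moves only by the tool step_arm, never from a script. Its argument "increments" is a list of rows, each a list of 2 entries, a list of its own where there are three numbers: the shift along the world's x, y, z in cm, then the turn, a rotation vector about the world's x, y, z in degrees. A call has exactly 10 rows; each row shifts and turns the commanded pose from where the row before left it; what a row does not reach is not made up. A row lasts 1/10 s, in which the tool goes at most 50 mm and 8.59 degrees, less where a joint would pass 70% of its speed; a pose out of reach is approached as far as the arm can. A call is refused whole if a number of a shift passes 5 or a number of a turn 8.59, either way. A call with a gripper value outside its range is refused whole. "fingers" is the opening, from 0 (shut) to 1 (fully open), set as the call begins (left out, the last holds). The fingers move at their own pace and stop on an object; "grip_force" is the grip in N (left out, the last holds). Time passes only in rows, so rows that do not move let the fingers close, or fill a call up. It gives the time, the measured TCP pose, the force, the opening and the grip force at its end, in the units of the state.
- r.get_state(): the state, without advancing time (a new reading comes with each control period).
- r.snapshot(name): name is "scene" or "side" or "wrist"; returns (picture, depth): 420x560x3 uint8, red, green, blue; 420x560 float32, m along the optical axis (not along the pixel's ray), 0 where there is no reading.
- r.calibration(name): a dict with "fov_y" (degrees; the focal length in pixels is half the picture's height over the tangent of half this angle, whatever the lens; pixels are square), "cx", "cy" (the principal point, pixels), "R" (3x3) and "t" (3): a world point X has camera coordinates R X + t. Camera axes: x right, y down, z forward; pixel columns grow to the right and rows downward; lengths in m; the calibration is good to about 2 mm. A picture is of the moment at which its call begins: read the wrist's pose just before it. calibration takes no time and is no camera call; for the wrist camera it gives the pose at the moment of the call.
- r.finish_job(): hands the job in; it is judged then, once.
The state is a dict: "clock": time; "q": joint angles; "qd": joint speeds; "joint_torque": joint torques, N m; "tool_pos": TCP position; "eef_rot": TCP orientation; "contact_force": force on the tool from outside, world axes, zero at the start; "moment": the same for the moment, N m; "opening": opening from 0.0 (shut) to 1.0 (fully open); "finger_force": force on a finger pad.
Only numpy, scipy, OpenCV 4.12 (cv2) and the standard library are available. Lean on these libraries where they do the work, as an engineer would, in place of code of your own. Each camera call takes 0.05 s, during which the arm holds its last target. There are 200 camera calls.

## Working session

There is one attempt and no reset: what is moved stays moved. The work goes in short steps, Python scripts to look and compute and a tool call to move; the robot and the scene stay as the last step left them, time stands still between calls to the robot, and variables do not carry over. Pictures are saved under pics/ and viewed, at most 10 in all, crops included, and the job is handed in when it is done.

Besides the shell and the picture viewer there is one more tool, called after "Call:" as a command line: name --argument value ..., lists and objects as JSON in quotes. step_arm: Moves the arm, as the interface text tells. Its arguments: {"type":"object","properties":{"increments":{"type":"array","items":{"type":"array"}},"fingers":{"type":"number"},"grip_force":{"type":"number"}},"required":["increments"]}

```bash
mkdir -p pics; cat > h.py <<'E'
import numpy as np, cv2
from plant import r
def snap(n,save=None):
    c=r.calibration(n); p,d=r.snapshot(n)
    if save: cv2.imwrite('pics/'+save,p[:,:,::-1])
    return c,p,d
def cloud(c,d):
    h,w=d.shape; f=h/2/np.tan(np.radians(c['fov_y'])/2)
    u,v=np.meshgrid(np.arange(w),np.arange(h))
    P=np.stack([(u-c['cx'])/f*d,(v-c['cy'])/f*d,d],-1)
    R=np.array(c['R']);return (P-np.array(c['t']))@R
E
python3 - <<'E'
from h import *
s=r.get_state();print(s['clock'],s['tool_pos'],s['eef_rot'],s['opening'])
a=[]
for n in('scene','side','wrist'):
    c,p,d=snap(n,n+'0.png');print(n,{k:np.round(v,3).tolist() for k,v in c.items()},(d>0).mean())
    np.savez(n+'0.npz',p=p,d=d,**c)
    a.append(p[:,:,::-1])
E
```

```text
0.0 [0.25394538 0.570409   0.23793749] [ 2.07818603e-01  9.78166975e-01 -8.85612607e-04 -1.12392843e-04] 0.999400344842533
scene {'fov_y': 49.678, 'cx': 278.841, 'cy': 209.459, 'R': [[-0.835, 0.55, 0.022], [0.299, 0.487, -0.821], [-0.462, -0.679, -0.571]], 't': [0.475, -0.057, 1.511]} 0.990625
side {'fov_y': 51.561, 'cx': 276.633, 'cy': 205.458, 'R': [[0.765, -0.644, 0.005], [-0.495, -0.593, -0.635], [0.412, 0.483, -0.772]], 't': [-0.428, 0.297, 0.919]} 0.9958503401360544
wrist {'fov_y': 71.342, 'cx': 279.287, 'cy': 212.801, 'R': [[0.407, 0.913, -0.004], [0.88, -0.391, 0.268], [0.243, -0.112, -0.963]], 't': [-0.623, -0.037, 0.391]} 0.9825680272108843
```

View pics/scene0.png

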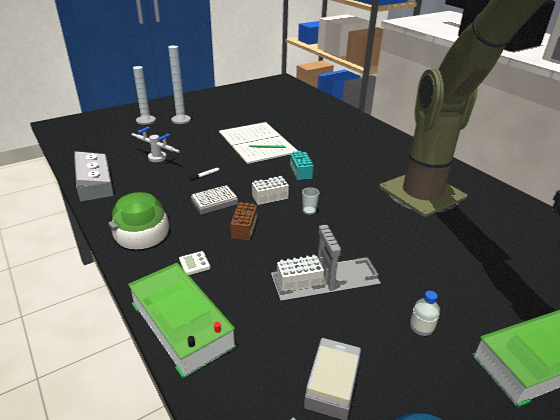

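View pics/side0.png

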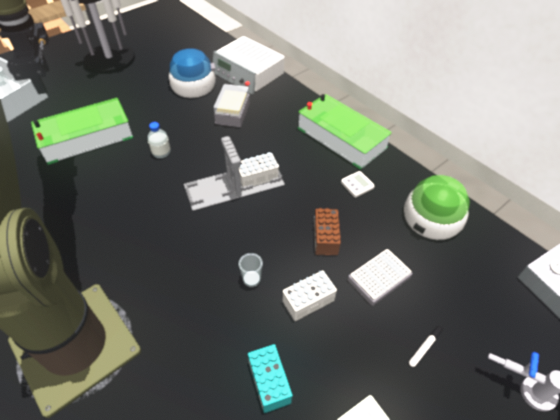

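The scene view shows the loose white rack at (270,190) and the carrier at (325,275), with its empty bay toward the robot. The side view has them at (310,295) and (235,180). The brown and turquoise racks are the look-alikes.

```bash
cat > m.py <<'E'
from h import *
def rect(Q):
    (c,s,a)=cv2.minAreaRect((Q[:,:2]*1000).astype(np.float32)); 
    if s[0]<s[1]: s=s[::-1];a+=90
    return np.round(c,1),np.round(s,1),round((a+90)%180-90,1)
if __name__=='__main__':
  for n,bl,bc in(('scene',(250,175,292,206),(265,222,385,302)),('side',(278,268,340,322),(180,132,288,210))):
    z=np.load(n+'0.npz');X=cloud(z,z['d']);
    for nm,b,lo,hi in(('loose',bl,.045,.07),('loosebody',bl,.012,.07),('carr_base',bc,.003,.028),('grip',bc,.10,.15),('stowed',bc,.045,.075)):
        Q=X[b[1]:b[3],b[0]:b[2]].reshape(-1,3);Q=Q[(Q[:,2]>lo)&(Q[:,2]<hi)]
        print(n,nm,len(Q),*rect(Q),np.round(np.percentile(Q[:,2],[2,50,98]),4))
    Q=X[bc[1]-10:bc[3]+10,bc[0]-10:bc[2]+10].reshape(-1,3);print('bench z',np.median(Q[Q[:,2]<.003][:,2]))
    # other objects
    m=((X[...,2]>.006)&(X[...,2]<.2)&(X[...,0]>.2)&(X[...,0]<1.2)&(abs(X[...,1])<1)).astype(np.uint8)
    k,L,st,_=cv2.connectedComponentsWithStats(m)
    for i in range(1,k):
        if st[i,4]>60:
            Q=X[L==i];print('   obj',st[i,:4],*rect(Q),round(Q[:,2].max(),3))
E
python3 m.py
```

```text
scene loose 393 [ 489.  -226.9] [190.   95.2] 17.1 [0.0455 0.0538 0.0624]
scene loosebody 709 [ 488.1 -226.3] [189.1  97.7] 15.8 [0.0133 0.0492 0.062 ]
scene carr_base 2195 [471.1  98.2] [343.5 324.4] -32.8 [0.0031 0.0061 0.0248]
scene grip 435 [532.9 156. ] [101.9  24.9] 70.5 [0.1029 0.1361 0.1409]
scene stowed 1068 [586.7 139.2] [128.5 100.7] -19.0 [0.0462 0.0585 0.0739]
bench z 0.00031276872851450057
   obj [171  75  19  49] [ 454.  -941.4] [76.  74.4] 74.2 0.2
   obj [219 124  94  55] [ 296.7 -506. ] [483.6 205.2] 83.0 0.065
   obj [131 127  49  34] [ 661.7 -675.9] [232.5  64.4] -73.8 0.105
   obj [ 74 151  39  49] [ 900.1 -617.7] [209.3 100.6] 78.7 0.079
   obj [189 168  29  12] [ 566.8 -475.3] [111.2  17.8] 6.1 0.015
   obj [252 176  36  29] [ 449.3 -236.2] [107.2  64.1] -13.0 0.064
   obj [191 186  66  54] [ 613.4 -214.7] [268.4 131. ] -88.2 0.063
   obj [302 188  17  26] [ 385.1 -110.4] [54.2 49.1] 43.7 0.073
   obj [108 192  61  57] [ 866.6 -257.5] [155.6 129.5] -22.7 0.126
   obj [271 225 106  72] [532.4 156.7] [260.4 103.2] -18.6 0.142
   obj [128 251 107 125] [889.4  60.4
[... 1322 characters left out ...]
  65] [ 850.  -277.2] [137.6 137.1] -28.0 0.127
   obj [185 181  25  26] [434.2 184.9] [99.4 50.4] 70.8 0.023
   obj [314 208  26  47] [ 601.7 -140.2] [107.9  56.5] 48.4 0.066
   obj [519 245  41  71] [ 879.8 -551.6] [142.4  71.3] 40.2 0.078
   obj [348 249  64  56] [ 614.  -305.5] [126.   84.8] -3.7 0.036
   obj [239 254  23  32] [ 385.9 -113.6] [50.5 49.1] 51.7 0.073
   obj [283 271  53  49] [ 449.1 -241.4] [104.8  58.6] -10.9 0.065
   obj [409 326  33  41] [ 566.5 -477.6] [112.9  13.5] 5.3 0.016
   obj [248 345  44  67] [ 268.4 -322.1] [104.8  56.8] 68.6 0.065
   obj [488 352  72  59] [ 649.1 -640.9] [143.7  63.4] -85.0 0.106
   obj [338 395  51  25] [ 360.  -490.1] [80.7 52.1] -7.9 0.015
```

Call:
step_arm --increments '[[[2.4, -4, 0.6], [0, 0, 0.5]], [[2.4, -4, 0.6], [0, 0, 0.5]], [[2.4, -4, 0.6], [0, 0, 0.5]], [[2.4, -4, 0.6], [0, 0, 0.5]], [[2.4, -4, 0.6], [0, 0, 0.5]], [[2.4, -4, 0.6], [0, 0, 0.5]], [[2.4, -4, 0.6], [0, 0, 0.5]], [[2.4, -4, 0.6], [0, 0, 0.5]], [[2.4, -4, 0.6], [0, 0, 0.5]], [[2.4, -4, 0.6], [0, 0, 0.5]]]' --fingers 1

```text
clock: 1.15
tool_pos: [0.4948, 0.1691, 0.2989]
eef_rot: [0.165, 0.986, -0.0, -0.0]
contact_force: [0.7, -0.1, -0.4]
opening: 0.995
finger_force: 0.0
```

Call:
step_arm --increments '[[[0, 0, 0], [0, 0, 0]], [[0, 0, 0], [0, 0, 0]], [[0, 0, 0], [0, 0, 0]], [[0, 0, 0], [0, 0, 0]], [[0, 0, 0], [0, 0, 0]], [[0, 0, 0], [0, 0, 0]], [[0, 0, 0], [0, 0, 0]], [[0, 0, 0], [0, 0, 0]], [[0, 0, 0], [0, 0, 0]], [[0, 0, 0], [0, 0, 0]]]'

```text
clock: 2.15
tool_pos: [0.4942, 0.171, 0.2987]
eef_rot: [0.165, 0.986, 0.0, 0.0]
contact_force: [0.1, 0.3, -0.8]
opening: 1.002
finger_force: 0.0
```

```bash
python3 - <<'E'
from m import *
s=r.get_state();print(s['clock'],s['tool_pos'],s['eef_rot'])
c,p,d=snap('wrist','w1.png');np.savez('w1.npz',p=p,d=d,**c)
X=cloud(c,d);near=(abs(X[...,0]-.532)<.18)&(abs(X[...,1]-.154)<.14)
for nm,lo,hi in(('all',.004,.15),('low',.004,.025),('lip',.017,.025),('grip',.12,.15),('stowed',.045,.075)):
    Q=X[near&(X[...,2]>lo)&(X[...,2]<hi)];print(nm,len(Q),*rect(Q),np.percentile(Q[:,2],[2,50,98]))
print(np.median(X[near&(X[...,2]<.003)][:,2]))
E
```

```text
2.15 [0.494165   0.17099535 0.29874434] [1.65032424e-01 9.86288141e-01 4.28437900e-05 1.50471842e-05]
all 11106 [530.3 154. ] [260.3  99.6] -19.2 [0.00415388 0.01744881 0.13874021]
low 6124 [530.3 153.9] [260.3  99.5] -19.1 [0.00408962 0.00532807 0.02005887]
lip 631 [529.6 153.3] [255.6  96.4] -19.3 [0.01710164 0.01910548 0.02415341]
grip 2035 [529.1 154.4] [99.6 23.1] 71.0 [0.12266006 0.13754321 0.13940922]
stowed 2516 [582.6 137.6] [131.8  97.9] -17.6 [0.04931384 0.06298275 0.07429671]
7.62353926448469e-05
```

View pics/w1.png

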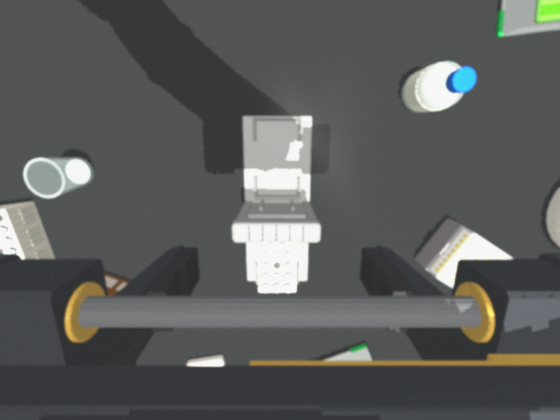

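The wrist picture shows the carrier upright at (277,200): empty bay at (277,150), grip bar at (277,230), stowed rack at (277,265). Its fit gives centre (0.530, 0.154). Next I look at the loose rack.

Call:
step_arm --increments '[[[-0.8, -4, -0.4], [0, 0, 0.8]], [[-0.8, -4, -0.4], [0, 0, 0.8]], [[-0.8, -4, -0.4], [0, 0, 0.8]], [[-0.8, -4, -0.4], [0, 0, 0.8]], [[-0.8, -4, -0.4], [0, 0, 0.8]], [[-0.8, -4, -0.4], [0, 0, 0.8]], [[-0.8, -4, -0.4], [0, 0, 0.8]], [[-0.8, -4, -0.4], [0, 0, 0.8]], [[-0.8, -4, -0.4], [0, 0, 0.8]], [[-0.8, -4, -0.4], [0, 0, 0.8]]]'

```text
clock: 3.2
tool_pos: [0.4138, -0.2307, 0.2588]
eef_rot: [0.096, 0.995, -0.0, 0.0]
contact_force: [1.1, -0.5, 0.3]
opening: 1.003
finger_force: 0.0
```

Call:
step_arm --increments '[[[0, 0, 0], [0, 0, 0]], [[0, 0, 0], [0, 0, 0]], [[0, 0, 0], [0, 0, 0]], [[0, 0, 0], [0, 0, 0]], [[0, 0, 0], [0, 0, 0]], [[0, 0, 0], [0, 0, 0]], [[0, 0, 0], [0, 0, 0]], [[0, 0, 0], [0, 0, 0]], [[0, 0, 0], [0, 0, 0]], [[0, 0, 0], [0, 0, 0]]]'

```text
clock: 4.2
tool_pos: [0.4141, -0.229, 0.2588]
eef_rot: [0.096, 0.995, 0.0, 0.0]
contact_force: [-0.1, 0.2, -0.6]
opening: 1.004
finger_force: 0.0
```

```bash
python3 - <<'E'
from m import *
s=r.get_state();print(s['clock'],s['tool_pos'],s['eef_rot'])
c,p,d=snap('wrist','w2.png');np.savez('w2.npz',p=p,d=d,**c)
X=cloud(c,d);near=(abs(X[...,0]-.449)<.08)&(abs(X[...,1]+.239)<.07)
for nm,lo,hi in(('all',.006,.07),('top',.049,.07),('caps',.055,.07)):
    Q=X[near&(X[...,2]>lo)&(X[...,2]<hi)];print(nm,len(Q),*rect(Q),np.percentile(Q[:,2],[2,50,98]))
    pp=p[near&(X[...,2]>lo)&(X[...,2]<hi)];print(np.median(pp,0))
E
```

```text
4.2 [ 0.41414982 -0.22900116  0.25875884] [9.58178126e-02 9.95398888e-01 2.84406772e-05 7.67108525e-06]
all 3688 [ 446.6 -239.8] [103.   56.1] -11.3 [0.02513365 0.05276837 0.0611729 ]
[214. 218. 211.]
top 3499 [ 446.7 -239.9] [102.8  56.1] -11.3 [0.05052858 0.05288552 0.06119506]
[216. 221. 214.]
caps 1364 [ 447.6 -238.1] [94.2 48.2] -10.8 [0.05767303 0.0598632  0.06147627]
[216. 224. 221.]
```

View pics/w2.png

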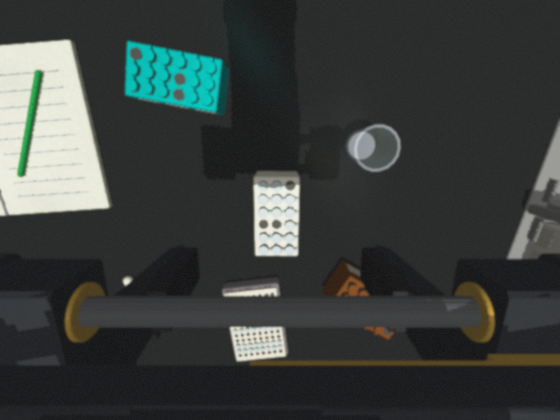

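The loose rack is at (277,213) in the wrist view, clear between the fingers. The beaker at (375,148) and the brown rack at (360,295) are out of the way. I descend and grip.

Call:
step_arm --increments '[[[0.33, -0.1, -1.6], [0, 0, 0]], [[0.33, -0.1, -1.6], [0, 0, 0]], [[0.33, -0.1, -1.6], [0, 0, 0]], [[0.33, -0.1, -1.6], [0, 0, 0]], [[0.33, -0.1, -1.6], [0, 0, 0]], [[0.33, -0.1, -1.6], [0, 0, 0]], [[0.33, -0.1, -1.6], [0, 0, 0]], [[0.33, -0.1, -1.6], [0, 0, 0]], [[0.33, -0.1, -1.6], [0, 0, 0]], [[0.33, -0.1, -1.6], [0, 0, 0]]]'

```text
clock: 5.25
tool_pos: [0.4475, -0.2391, 0.098]
eef_rot: [0.096, 0.995, 0.0, 0.0]
contact_force: [0.5, 0.5, 0.2]
opening: 1.0
finger_force: 0.0
```

Call:
step_arm --increments '[[[0, 0, 0], [0, 0, 0]], [[0, 0, -1], [0, 0, 0]], [[0, 0, -1], [0, 0, 0]], [[0, 0, -1], [0, 0, 0]], [[0, 0, -1], [0, 0, 0]], [[0, 0, -1], [0, 0, 0]], [[0, 0, -1], [0, 0, 0]], [[0, 0, -1], [0, 0, 0]], [[0, 0, -0.9], [0, 0, 0]], [[0, 0, 0], [0, 0, 0]]]'

```text
clock: 6.25
tool_pos: [0.4466, -0.2386, 0.0185]
eef_rot: [0.096, 0.995, 0.0, -0.001]
contact_force: [-0.6, 1.1, -0.6]
opening: 0.995
finger_force: 0.0
```

Call:
step_arm --increments '[[[0, 0, 0], [0, 0, 0]], [[0, 0, 0], [0, 0, 0]], [[0, 0, 0], [0, 0, 0]], [[0, 0, 0], [0, 0, 0]], [[0, 0, 0], [0, 0, 0]], [[0, 0, 0], [0, 0, 0]], [[0, 0, 0], [0, 0, 0]], [[0, 0, 0], [0, 0, 0]], [[0, 0, 0], [0, 0, 0]], [[0, 0, 0], [0, 0, 0]]]' --fingers 0 --grip_force 20

```text
clock: 7.25
tool_pos: [0.4474, -0.2391, 0.0201]
eef_rot: [0.096, 0.995, -0.0, 0.0]
contact_force: [-0.4, -0.4, 5.8]
opening: 0.636
finger_force: 20.0
```

Call:
step_arm --increments '[[[0, 0, 0.3], [0, 0, 0]], [[0, 0, 0.7], [0, 0, 0]], [[0, 0, 1.5], [0, 0, 0]], [[0, 0, 2], [0, 0, 0]], [[0, 0, 2.5], [0, 0, 0]], [[0, 0, 2.5], [0, 0, 0]], [[0, 0, 2.5], [0, 0, 0]], [[0, 0, 2], [0, 0, 0]], [[0, 0, 1.5], [0, 0, 0]], [[0, 0, 0.5], [0, 0, 0]]]' --grip_force 30

```text
clock: 8.25
tool_pos: [0.4475, -0.2393, 0.1813]
eef_rot: [0.096, 0.995, -0.0, 0.001]
contact_force: [0.2, 0.3, -1.9]
opening: 0.633
finger_force: 30.0
```

Call:
step_arm --increments '[[[0, 0, 0.5], [0, 0, 0]], [[0.05, 1, 0.5], [0, 0, -0.8]], [[0.05, 2, 0.5], [0, 0, -0.8]], [[0.05, 2.5, 0.5], [0, 0, -0.8]], [[0.1, 3, 0], [0, 0, -0.8]], [[0.1, 3, 0], [0, 0, -0.8]], [[0.1, 3, 0], [0, 0, -0.8]], [[0.1, 3, 0], [0, 0, -0.8]], [[0.1, 3, 0], [0, 0, -0.8]], [[0.1, 3, 0], [0, 0, -0.8]]]'

```text
clock: 9.25
tool_pos: [0.4538, -0.002, 0.1993]
eef_rot: [0.158, 0.987, 0.0, -0.001]
contact_force: [0.4, 0.1, -1.3]
opening: 0.629
finger_force: 30.0
```

Call:
step_arm --increments '[[[0.1, 3, 0], [0, 0, -0.8]], [[0.1, 3, 0], [0, 0, 0]], [[0.1, 3, 0], [0, 0, 0]], [[0.1, 2.5, 0], [0, 0, 0]], [[0.1, 2, 0], [0, 0, 0]], [[0.1, 2, 0], [0, 0, 0]], [[0.1, 1.5, 0], [0, 0, 0]], [[0, 0.6, 0], [0, 0, 0]], [[0, 0, 0], [0, 0, 0]], [[0, 0, 0], [0, 0, 0]]]'

```text
clock: 10.25
tool_pos: [0.4614, 0.1709, 0.1996]
eef_rot: [0.166, 0.986, -0.001, -0.0]
contact_force: [0.5, 0.4, -0.7]
opening: 0.634
finger_force: 30.0
```

```bash
python3 - <<'E'
from m import *
s=r.get_state();print(s['clock'],s['tool_pos'],s['eef_rot'],s['contact_force'],s['opening'])
c,p,d=snap('wrist','w3.png');X=cloud(c,d);t=s['tool_pos']
near=(abs(X[...,0]-t[0])<.09)&(abs(X[...,1]-t[1])<.08)
Q=X[near&(X[...,2]>t[2]+.01)&(X[...,2]<t[2]+.06)];print('held',len(Q),*rect(Q))
h=np.histogram(Q[:,2]-t[2],20);print(h[0],np.round(h[1],3))
near=(abs(X[...,0]-.532)<.18)&(abs(X[...,1]-.154)<.14)
for nm,lo,hi in(('low',.004,.025),('grip',.12,.145)):
    Q=X[near&(X[...,2]>lo)&(X[...,2]<hi)];print(nm,len(Q),*rect(Q))
for n in('side','scene'):
    c,p,d=snap(n,n+'3.png');X=cloud(c,d);np.savez(n+'3.npz',p=p,d=d,**c)
    near=(abs(X[...,0]-.464)<.07)&(abs(X[...,1]-.177)<.05)
    Q=X[near&(X[...,2]>.15)&(X[...,2]<t[2]+.05)]
    if len(Q)>9: print(n,len(Q),*rect(Q),np.percentile(Q[:,2],[1,50,99]))
    Q=X[(abs(X[...,0]-.532)<.18)&(abs(X[...,1]-.154)<.14)&(X[...,2]>.12)&(X[...,2]<.145)]
    if len(Q)>9: print('grip',len(Q),*rect(Q))
E
```

```text
10.25 [0.46138321 0.17089037 0.19955605] [ 1.65545858e-01  9.86201871e-01 -6.07028286e-04 -2.65340722e-04] [ 0.50015141  0.38703243 -0.66771657] 0.6339711688279553
held 24534 [453.4 173.6] [89.9 86.5] 70.8
[ 183  180  191  214  239  263  350  421 7630 3616  520 4982 4027  473
  402  252  146  110  158  177] [0.01  0.013 0.015 0.017 0.02  0.022 0.025 0.027 0.03  0.032 0.035 0.037
 0.04  0.042 0.045 0.047 0.05  0.052 0.055 0.057 0.06 ]
low 2013 [419.9 192.4] [99.1 28. ] 70.3
grip 0 [0. 0.] [0. 0.] 0.0
side 696 [461.4 161.8] [103.8  73.6] -19.4 [0.18103215 0.2086479  0.24114437]
grip 285 [531.8 151.8] [100.4  24.6] 70.9
scene 1139 [472.  172.6] [101.6  89.1] -1.7 [0.18161862 0.21592551 0.24483372]
grip 376 [532.9 156. ] [101.   24.9] 70.6
```

View pics/w3.png

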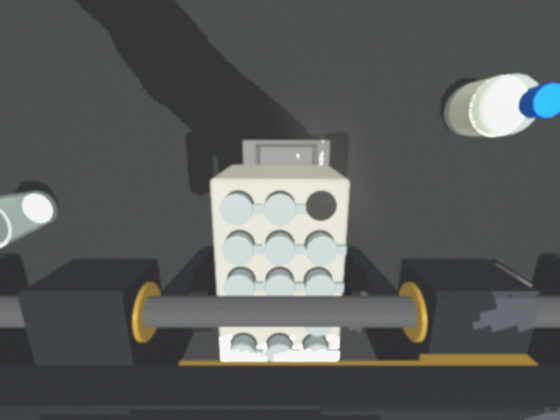

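The held rack is level between the fingers, its near top edge at row 180, with the empty bay's end wall behind it at row 150. I measure the rack's offset in the tool frame.

```bash
cat > held.py <<'E'
from m import *
s=r.get_state();t=s['tool_pos'];q=s['eef_rot']
c,p,d=snap('wrist');X=cloud(c,d)
a=2*np.arctan2(q[1],q[0]);ex=np.array([np.cos(a),np.sin(a)]);ey=np.array([ex[1],-ex[0]])
D=X-t;u=D[...,:2]@ex;v=D[...,:2]@ey;w=D[...,2]
print(t,np.degrees(a))
m=(abs(u)<.07)&(abs(v)<.034)&(w>.029)&(w<.036)
m2=m&(abs(v)<.026)&(u>.0)
A=np.c_[u[m2],v[m2],np.ones(m2.sum())];print('plane slopes deg,height',np.degrees(np.linalg.lstsq(A,w[m2],rcond=None)[0][:2]),np.linalg.lstsq(A,w[m2],rcond=None)[0][2])
e=[]
for lo in np.arange(-.024,.024,.004):
    k=m&(v>lo)&(v<lo+.004);e.append((lo+.002,np.percentile(u[k],99.5)))
e=np.array(e);print('end edge u',np.round(e[:,1]*1e3,1),np.degrees(np.polyfit(e[:,0],e[:,1],1)[0]))
k=m&(u>.02)&(u<.045);print('v range',np.percentile(v[k],[.5,99.5])*1e3)
# lip/wall end of bay & carrier far end
k=(w+t[2]>.004)&(w+t[2]<.025)&(abs(v)<.06)&(u>.04)&(u<.12)
Q=X[k];print('carrier',rect(Q),'u max',np.percentile(u[k],99.5),'v',np.percentile(v[k],[.5,99.5]))
E
python3 held.py
```

```text
[0.46164092 0.17080998 0.19973214] 160.9039243538754
plane slopes deg,height [-0.6679518  -0.01344597] 0.03253480246740874
end edge u [51.6 51.6 51.5 51.4 51.5 51.5 51.4 51.4 51.2 51.2 51.3 51.2] -0.5116629772901671
v range [-27.73964776  27.41372412]
carrier (array([416.4, 193.4]), array([99.3, 19.3]), 70.9) u max 0.0597470295826622 v [-0.04229295  0.05573   ]
```

Call:
step_arm --increments '[[[0.12, 0.3, 0], [0, 0, 0]], [[0.12, 0.3, 0], [0, 0, 0]], [[0, 0, -1], [0, 0, 0]], [[0, 0, -2], [0, 0, 0]], [[0, 0, -2.5], [0, 0, 0]], [[0, 0, -2.5], [0, 0, 0]], [[0, 0, -2.5], [0, 0, 0]], [[0, 0, -1.5], [0, 0, 0]], [[0, 0, -1], [0, 0, 0]], [[0, 0, 0], [0, 0, 0]]]'

```text
clock: 11.45
tool_pos: [0.4633, 0.1778, 0.0684]
eef_rot: [0.165, 0.986, -0.001, -0.001]
contact_force: [0.0, -0.6, -2.0]
opening: 0.636
finger_force: 30.0
```

Call:
step_arm --increments '[[[0, 0, 0], [0, 0, 0]], [[0, 0, -0.5], [0, 0, 0]], [[0, 0, -0.5], [0, 0, 0]], [[0, 0, 0], [0, 0, 0]], [[0, 0, 0], [0, 0, 0]], [[0, 0, 0], [0, 0, 0]], [[0, 0, 0], [0, 0, 0]], [[0, 0, 0], [0, 0, 0]], [[0, 0, 0], [0, 0, 0]], [[0, 0, 0], [0, 0, 0]]]'

```text
clock: 12.45
tool_pos: [0.4641, 0.178, 0.0598]
eef_rot: [0.165, 0.986, 0.0, 0.0]
contact_force: [1.2, 0.2, -1.7]
opening: 0.633
finger_force: 30.0
```

```bash
python3 held.py; python3 - <<'E'
from h import *
s=r.get_state();print(s['contact_force'])
_,p,_=snap('scene');_,q,_=snap('side')
f=lambda a,x,y:cv2.resize(a[y:y+100,x:x+130,::-1],None,fx=3,fy=3,interpolation=cv2.INTER_CUBIC)
cv2.imwrite('pics/c4.png',np.hstack([f(p,260,210),f(q,170,115)]))
E
```

```text
[0.46407872 0.1780205  0.05977992] 161.00374871302233
plane slopes deg,height [-0.62645483  0.05030371] 0.032539573548327684
end edge u [51.6 51.6 51.5 51.5 51.4 51.6 51.4 51.4 51.4 51.4 51.4 51.2] -0.38255631197580087
v range [-27.88107039  27.40128761]
carrier (array([416.4, 193.8]), array([99.2, 20.3]), 71.0) u max 0.060284473772978964 v [-0.04968695  0.04822166]
[ 0.33804522 -0.19580898 -1.03088652]
```

View pics/c4.png

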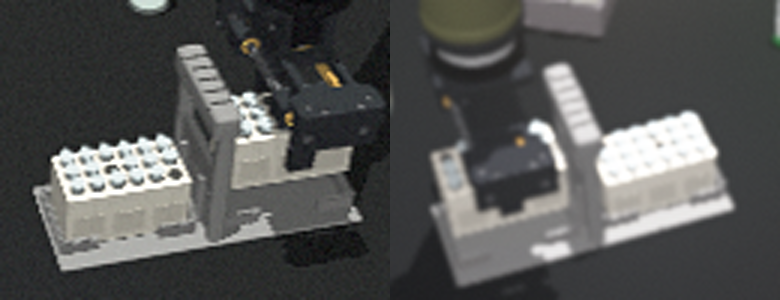

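The rack hovers square over the empty bay: left half (290,150) and right half (500,190). It needs only about 0.5 mm of correction. I lower it.

Call:
step_arm --increments '[[[-0.02, -0.05, 0], [0, 0, 0]], [[0, 0, -0.4], [0, 0, 0]], [[0, 0, -0.4], [0, 0, 0]], [[0, 0, -0.4], [0, 0, 0]], [[0, 0, -0.4], [0, 0, 0]], [[0, 0, -0.4], [0, 0, 0]], [[0, 0, -0.4], [0, 0, 0]], [[0, 0, -0.3], [0, 0, 0]], [[0, 0, -0.3], [0, 0, 0]], [[0, 0, -0.2], [0, 0, 0]]]'

```text
clock: 13.6
tool_pos: [0.4638, 0.1775, 0.0275]
eef_rot: [0.165, 0.986, 0.0, -0.0]
contact_force: [-0.2, -0.4, -1.4]
opening: 0.628
finger_force: 30.0
```

Call:
step_arm --increments '[[[0, 0, 0], [0, 0, 0]], [[0, 0, -0.1], [0, 0, 0]], [[0, 0, -0.1], [0, 0, 0]], [[0, 0, -0.05], [0, 0, 0]], [[0, 0, 0], [0, 0, 0]], [[0, 0, 0], [0, 0, 0]], [[0, 0, 0], [0, 0, 0]], [[0, 0, 0], [0, 0, 0]], [[0, 0, 0], [0, 0, 0]], [[0, 0, 0], [0, 0, 0]]]'

```text
clock: 14.6
tool_pos: [0.4639, 0.1775, 0.0253]
eef_rot: [0.165, 0.986, 0.0, 0.0]
contact_force: [0.3, 0.7, -0.8]
opening: 0.631
finger_force: 30.0
```

```bash
python3 held.py
```

```text
[0.46385026 0.17751556 0.02525175] 161.00550492108388
plane slopes deg,height [-0.69778822  0.09510905] 0.03258091364073657
end edge u [51.5 51.5 51.5 51.4 51.4 51.4 51.5 51.3 51.4 51.4 51.4 51.2] -0.3160705072429753
v range [-27.75326095  27.47443286]
carrier (array([416.4, 193.7]), array([99.2, 20.2]), 71.0) u max 0.060144158621169674 v [-0.04905664  0.04890881]
```

Call:
step_arm --increments '[[[0, 0, -0.05], [0, 0, 0]], [[0, 0, -0.05], [0, 0, 0]], [[0, 0, 0], [0, 0, 0]], [[0, 0, 0], [0, 0, 0]], [[0, 0, 0], [0, 0, 0]], [[0, 0, 0], [0, 0, 0]], [[0, 0, 0], [0, 0, 0]], [[0, 0, 0], [0, 0, 0]], [[0, 0, 0], [0, 0, 0]], [[0, 0, 0], [0, 0, 0]]]'

```text
clock: 15.65
tool_pos: [0.4639, 0.1775, 0.0251]
eef_rot: [0.165, 0.986, 0.0, 0.0]
contact_force: [-1.1, 0.2, 7.6]
opening: 0.63
finger_force: 30.0
```

Call:
step_arm --increments '[[[0, 0, 0], [0, 0, 0]], [[0, 0, 0], [0, 0, 0]], [[0, 0, 0], [0, 0, 0]], [[0, 0, 0], [0, 0, 0]], [[0, 0, 0], [0, 0, 0]], [[0, 0, 0], [0, 0, 0]], [[0, 0, 0], [0, 0, 0]], [[0, 0, 0], [0, 0, 0]], [[0, 0, 0], [0, 0, 0]], [[0, 0, 0], [0, 0, 0]]]' --fingers 1

```text
clock: 16.65
tool_pos: [0.4638, 0.1775, 0.0243]
eef_rot: [0.165, 0.986, 0.0, 0.0]
contact_force: [-1.0, 0.1, -0.2]
opening: 1.002
finger_force: 0.0
```

Call:
step_arm --increments '[[[0, 0, 0.5], [0, 0, 0]], [[0, 0, 1], [0, 0, 0]], [[0, 0, 2], [0, 0, 0]], [[0, 0, 3], [0, 0, 0]], [[0, 0, 4], [0, 0, 0]], [[0, 0, 4], [0, 0, 0]], [[0, 0, 4], [0, 0, 0]], [[0, 0, 4], [0, 0, 0]], [[0, 0, 3], [0, 0, 0]], [[0, 0, 1], [0, 0, 0]]]'

```text
clock: 17.65
tool_pos: [0.4649, 0.1779, 0.2931]
eef_rot: [0.165, 0.986, 0.002, 0.003]
contact_force: [-0.1, 0.4, 0.2]
opening: 1.002
finger_force: 0.0
```

```bash
cat > chk.py <<'E'
from m import *
import sys
s=r.get_state();print(s['clock'],s['tool_pos'],s['eef_rot'],s['contact_force'])
c,p,d=snap('wrist',sys.argv[1]);X=cloud(c,d)
near=(abs(X[...,0]-.532)<.18)&(abs(X[...,1]-.154)<.14)
for nm,lo,hi in(('all',.004,.15),('grip',.12,.145)):
    Q=X[near&(X[...,2]>lo)&(X[...,2]<hi)];print(nm,len(Q),*rect(Q),np.percentile(Q[:,2],[2,50,98]))
a=np.radians(160.9);ex=np.array([np.cos(a),np.sin(a)]);ey=np.array([-ex[1],ex[0]])
D=X[...,:2]-[.5303,.154];u=D@ex;v=D@ey;z=X[...,2]
for sg in(1,-1):
    k=(abs(u-sg*.07)<.058)&(abs(v)<.034)&(z>.053)&(z<.061)
    if k.sum()<50: continue
    Q=X[k];print('rack',sg,len(Q),*rect(Q),'u',np.percentile(u[k],[.5,99.5])*1e3,'v',np.percentile(v[k],[.5,99.5])*1e3)
    Q=np.c_[u[k],v[k],np.ones(k.sum())];f=np.linalg.lstsq(Q,z[k],rcond=None)[0];print(np.degrees(f[:2]),np.median(z[k]))
E
python3 chk.py w5.png
```

```text
17.65 [0.46493298 0.17792798 0.29312921] [0.1651484  0.98626331 0.00180094 0.00272945] [-0.07333273  0.35587067  0.21484496]
all 10737 [528.4 154.6] [258.  100.1] -19.1 [0.00431373 0.0576159  0.13873417]
grip 2079 [529.4 154.2] [100.1  23.6] 70.7 [0.12205033 0.13742249 0.13939158]
rack 1 2071 [463.5 177. ] [103.2  56. ] -18.7 u [ 19.32224907 122.0959335 ] v [-27.57612535  27.73497192]
[-0.14482778  0.1747717 ] 0.05709237870834436
rack -1 636 [598.9 130.2] [56.1 45. ] 70.7 u [-94.90855259 -50.63868183] v [-27.85332477  27.92511961]
[-0.09247373  0.30633063] 0.057269697329103655
```

View pics/w5.png

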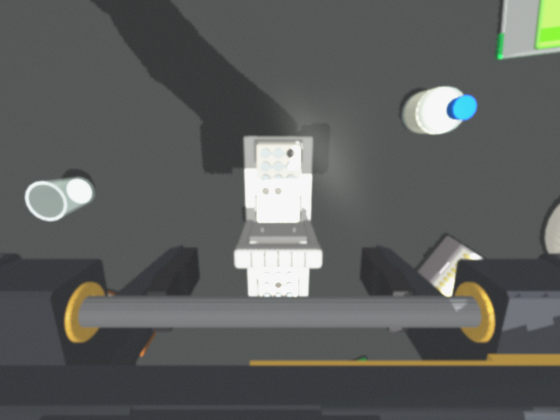

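The rack now sits in the bay at (277,180), level with the stowed one (tops both at 57 mm) and square. Next is the turn to the grip.

```bash
python3 -c "
from h import *
print(np.round(r.get_state()['q'],2))"
```

```text
[-0.36  0.45 -0.16  1.88  0.09  0.82  0.68]
```

Call:
step_arm --increments '[[[0.65, -0.24, 0], [0, 0, -7.5]], [[0.65, -0.24, 0], [0, 0, -7.5]], [[0.65, -0.24, 0], [0, 0, -7.5]], [[0.65, -0.24, 0], [0, 0, -7.5]], [[0.65, -0.24, 0], [0, 0, -7.5]], [[0.65, -0.24, 0], [0, 0, -7.5]], [[0.65, -0.24, 0], [0, 0, -7.5]], [[0.65, -0.24, 0], [0, 0, -7.5]], [[0.65, -0.24, 0], [0, 0, -7.5]], [[0.65, -0.24, 0], [0, 0, -7.5]]]'

```text
clock: 18.7
tool_pos: [0.528, 0.153, 0.2878]
eef_rot: [0.733, 0.68, -0.001, -0.0]
contact_force: [1.0, -0.1, -0.8]
opening: 0.999
finger_force: 0.0
```

Call:
step_arm --increments '[[[0, 0, 0], [0, 0, -7.5]], [[0, 0, 0], [0, 0, -7.5]], [[0, 0, -1], [0, 0, 0]], [[0, 0, -2], [0, 0, 0]], [[0, 0, -2], [0, 0, 0]], [[0, 0, -2], [0, 0, 0]], [[0, 0, -1], [0, 0, 0]], [[0, 0, 0], [0, 0, 0]], [[0, 0, 0], [0, 0, 0]], [[0, 0, 0], [0, 0, 0]]]'

```text
clock: 19.7
tool_pos: [0.5294, 0.1535, 0.21]
eef_rot: [0.814, 0.581, 0.001, 0.0]
contact_force: [0.2, -0.1, 0.4]
opening: 1.0
finger_force: 0.0
```

```bash
python3 chk.py w6.png
```

```text
19.7 [0.52940443 0.1535495  0.20996784] [8.13943637e-01 5.80943285e-01 7.56497056e-04 2.86730734e-04] [ 0.24643641 -0.13481298  0.39396859]
all 19311 [531.1 154.5] [260.3  99.4] -19.0 [0.00436161 0.05766449 0.13897508]
grip 3624 [531.1 155. ] [98.2 24.1] 70.7 [0.13338596 0.13788969 0.13958953]
rack 1 3161 [464.6 177.2] [104.1  56.1] -19.1 u [ 17.77510634 120.60045902] v [-28.29640958  27.31358411]
[0.09538156 0.51176502] 0.05722456216749322
rack -1 2996 [596.1 131.7] [103.8  55.6] -18.8 u [-120.55333745  -17.63920914] v [-27.84640128  27.12192888]
[-0.05840003  0.29067753] 0.057280215643689555
```

Call:
step_arm --increments '[[[0.1, 0.08, 0], [0, 0, 0]], [[0, 0, -1], [0, 0, 0]], [[0, 0, -1.5], [0, 0, 0]], [[0, 0, -1.5], [0, 0, 0]], [[0, 0, -1.5], [0, 0, 0]], [[0, 0, -1.5], [0, 0, 0]], [[0, 0, -1.5], [0, 0, 0]], [[0, 0, -1], [0, 0, 0]], [[0, 0, -1], [0, 0, 0]], [[0, 0, 0], [0, 0, 0]]]'

```text
clock: 20.75
tool_pos: [0.5291, 0.1542, 0.103]
eef_rot: [0.814, 0.581, -0.001, -0.0]
contact_force: [0.3, -0.2, 0.4]
opening: 1.004
finger_force: 0.0
```

Call:
step_arm --increments '[[[0, 0, 0], [0, 0, 0]], [[0, 0, 0], [0, 0, 0]], [[0, 0, 0], [0, 0, 0]], [[0, 0, 0], [0, 0, 0]], [[0, 0, 0], [0, 0, 0]], [[0, 0, 0], [0, 0, 0]], [[0, 0, 0], [0, 0, 0]], [[0, 0, 0], [0, 0, 0]], [[0, 0, 0], [0, 0, 0]], [[0, 0, 0], [0, 0, 0]]]' --fingers 0 --grip_force 25

```text
clock: 21.75
tool_pos: [0.5304, 0.1542, 0.1043]
eef_rot: [0.814, 0.581, 0.0, 0.0]
contact_force: [1.3, -0.6, -0.9]
opening: 0.267
finger_force: 25.0
```

Call:
step_arm --increments '[[[0, 0, 0], [0, 0, 0]], [[0, 0, 0], [0, 0, 0]], [[0, 0, 0], [0, 0, 0]], [[0, 0, 0], [0, 0, 0]], [[0, 0, 0], [0, 0, 0]], [[0, 0, 0], [0, 0, 0]], [[0, 0, 0], [0, 0, 0]], [[0, 0, 0], [0, 0, 0]], [[0, 0, 0], [0, 0, 0]], [[0, 0, 0], [0, 0, 0]]]' --grip_force 55

```text
clock: 22.75
tool_pos: [0.53, 0.1543, 0.1043]
eef_rot: [0.814, 0.581, 0.0, 0.0]
contact_force: [4.3, -0.9, -1.5]
opening: 0.263
finger_force: 55.0
```

Call:
step_arm --increments '[[[0, 0, 0.1], [0, 0, 0]], [[0, 0, 0.2], [0, 0, 0]], [[0, 0, 0.4], [0, 0, 0]], [[0, 0, 0.5], [0, 0, 0]], [[0, 0, 0.6], [0, 0, 0]], [[0, 0, 0.7], [0, 0, 0]], [[0, 0, 0.7], [0, 0, 0]], [[0, 0, 0.7], [0, 0, 0]], [[0, 0, 0.7], [0, 0, 0]], [[0, 0, 0.7], [0, 0, 0]]]'

```text
clock: 23.75
tool_pos: [0.5298, 0.1543, 0.1579]
eef_rot: [0.814, 0.581, 0.0, 0.0]
contact_force: [0.1, -0.0, -6.9]
opening: 0.266
finger_force: 55.0
```

Call:
step_arm --increments '[[[0, 0, 0.7], [0, 0, 0]], [[0, 0, 0.7], [0, 0, 0]], [[0, 0, 0.7], [0, 0, 0]], [[0, 0, 0.7], [0, 0, 0]], [[0, 0, 0.6], [0, 0, 0]], [[0, 0, 0.5], [0, 0, 0]], [[0, 0, 0.4], [0, 0, 0]], [[0, 0, 0.3], [0, 0, 0]], [[0, 0, 0.2], [0, 0, 0]], [[0, 0, 0], [0, 0, 0]]]'

```text
clock: 24.75
tool_pos: [0.5299, 0.1543, 0.2054]
eef_rot: [0.814, 0.581, 0.0, 0.0]
contact_force: [0.1, 0.4, -6.6]
opening: 0.265
finger_force: 55.0
```

Call:
step_arm --increments '[[[0, 0, 0], [0, 0, 0]], [[0, 0, 0], [0, 0, 0]], [[0, 0, 0], [0, 0, 0]], [[0, 0, 0], [0, 0, 0]], [[0, 0, 0], [0, 0, 0]], [[0, 0, 0], [0, 0, 0]], [[0, 0, 0], [0, 0, 0]], [[0, 0, 0], [0, 0, 0]], [[0, 0, 0], [0, 0, 0]], [[0, 0, 0], [0, 0, 0]]]'

```text
clock: 25.75
tool_pos: [0.5299, 0.1543, 0.2052]
eef_rot: [0.814, 0.581, 0.0, 0.0]
contact_force: [-0.2, 0.4, -6.8]
opening: 0.262
finger_force: 55.0
```

```bash
python3 - <<'E'
from m import *
s=r.get_state();print(s['clock'],s['tool_pos'],s['eef_rot'],s['contact_force'],s['opening'])
im=[]
for n in('scene','side','wrist'):
    c,p,d=snap(n);X=cloud(c,d);im.append(p)
    a=np.radians(160.9);ex=np.array([np.cos(a),np.sin(a)]);ey=np.array([-ex[1],ex[0]])
    D=X[...,:2]-[.5303,.154];u=D@ex;v=D@ey;z=X[...,2]
    for sg in(1,-1):
        k=(abs(u-sg*.07)<.06)&(abs(v)<.036)&(z>.145)&(z<.175)
        if k.sum()>50:
            f=np.linalg.lstsq(np.c_[u[k],v[k],np.ones(k.sum())],z[k],rcond=None)[0]
            print(n,sg,k.sum(),np.degrees(f[:2]),np.median(z[k]),rect(X[k]))
f=lambda a,x,y:cv2.resize(a[y:y+130,x:x+130,::-1],None,fx=3,fy=3,interpolation=cv2.INTER_CUBIC)
cv2.imwrite('pics/c7.png',np.hstack([f(im[0],260,180),f(im[1],170,80)]))
E
```

```text
25.75 [0.52985    0.15434786 0.20524473] [8.14070731e-01 5.80765738e-01 4.04428014e-05 2.59274016e-05] [-0.19860576  0.41251774 -6.79078943] 0.2618272449063195
scene 1 741 [0.19510828 9.02508552] 0.15928029577152053 (array([464.4, 178.8]), array([104.6,  60.1]), -19.9)
scene -1 901 [0.76164524 9.54898784] 0.1590335996279585 (array([593.8, 134.6]), array([111. ,  59.2]), -17.8)
side 1 838 [-0.22451825 -8.43805487] 0.15941768783951404 (array([464.7, 175.4]), array([104.2,  61.1]), -18.7)
side -1 745 [-0.39022269 -8.96831399] 0.15957592586727876 (array([595.9, 129.5]), array([103.7,  58.5]), -19.4)
wrist 1 9953 [-0.14377064  5.0538133 ] 0.15912881590069905 (array([462.8, 178.2]), array([102.2,  55.8]), -19.1)
wrist -1 9762 [-0.61247658  6.17075783] 0.1589514395302666 (array([596.6, 132.6]), array([101.4,  55. ]), -19.4)
```

View pics/c7.png

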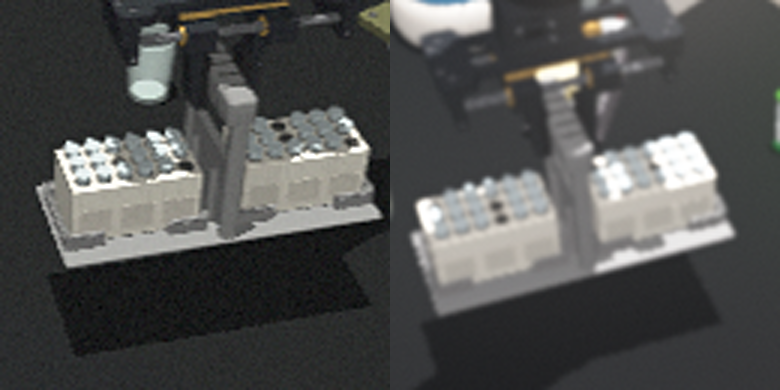

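The carrier hangs clear of the bench with both racks seated and the shadow well below it. The v slopes are mixed up with side-face pixels, so I check the level on the tops only and hand in if it is good.

```bash
python3 - <<'E'
from m import *
c,p,d=snap('wrist');X=cloud(c,d)
a=np.radians(161);ex=np.array([np.cos(a),np.sin(a)]);ey=np.array([-ex[1],ex[0]])
D=X[...,:2]-[.5299,.1543];u=D@ex;v=D@ey;z=X[...,2]
k=(abs(abs(u)-.07)<.048)&(abs(v)<.024)&(z>.15)&(z<.168)
f=np.linalg.lstsq(np.c_[u[k],v[k],np.ones(k.sum())],z[k],rcond=None)[0];t=np.degrees(f[:2]);print(k.sum(),t,f[2])
if abs(t).max()<2: print(r.finish_job())
E
```

```text
16171 [0.00297415 0.45893951] 0.16210023823361164
the job is handed in; nothing more can be done
None
```

The loose rack is seated flat in the carrier's empty bay. The carrier is held by its grip about 10 cm up, level to within half a degree with both racks in place, and the job was handed in at about 26 s.

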